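# Ram the stuck coffee pod home in its tube

### The arm

A 6-joint arm with a two-finger parallel gripper is mounted at the origin on a cart in front of the work surface, level with it; the furniture and walls round the work are solid. World frame = base frame: x ahead of the robot, y to its left, z up, the work surface at z = 0. Lengths are in m, angles in degrees, forces in N, time in s.
With the tool pointing down it reaches from about 0.275 to 0.875 m from the base axis. Payload 12.5 kg.
Tool frame: the origin (TCP) lies midway between the tips of the shut fingers; the grasp point (between the pads) lies 19 mm behind it; z points along the fingers, y is the line along which they close (so a half turn about z gives the same grasp; the last joint's range is limited). The gripper opens to 85 mm and grips with 20 to 120 N. Pads are 22 mm wide; open, the fingers measure 114 mm over their backs; the gripper's body (76 mm by 85 mm) begins 54 mm behind the grasp point. The pads swing forward as they close: fully open they stand 13 mm farther back than shut.
Start: joints at [-79.045, 20.094, 94.641, -0, 65.266, -4.847], TCP at [0.15, -0.529, 0.231] pointing down, gripper open.
Joint ranges: [-157.81, 157.81], [-45, 120.19], [0.68, 151.7], [-89.99, 269.99], [4.06, 180], [-164.3, 164.3]. Speed limits (degrees/s): [127.2, 127.2, 159.86, 180, 180, 180].

### API

Orientations are given as [roll, pitch, yaw] about the fixed x, y, z axes, in that order (R = Rz(yaw) Ry(pitch) Rx(roll)).
In Python, from plant import arm gives the robot as it stands.
- The arm moves only by the shell command python3 -m pendant 'ROWS' [OPENING]. ROWS is text: rows parted by semicolons, each of 4 numbers parted by spaces: the shift along the tool's x, y, z each as a share of 50 mm, from -1 to 1, then the turn about the tool's z as a share of 5 degrees, from -1 to 1. In form: tx ty tz twist; .... A call has 1 to 20 rows; each row shifts and turns the commanded pose from where the row before left it, along the tool's axes as they then stand; what a row does not reach is not made up. A row lasts 1/10 s, in which the tool goes at most 50 mm and 8.59 degrees, less where a joint would pass 70% of its speed; a pose out of reach is approached as far as the arm can. A call with a number of a shift or a turn outside -1 to 1 is refused whole. A call with a gripper value outside its range is refused whole. OPENING is the closure, from 0 (fully open) to 1 (shut), set as the call begins (- or left out, the last holds). The fingers move at their own pace and stop on an object; the grip force is fixed at half the most. Time passes only in rows, so rows that do not move let the fingers close. It gives the time, the measured TCP pose, the force, the opening and the grip force at its end, in the units of the state.
- arm.get_obs(): the state, without advancing time (a new reading comes with each control period).
- arm.snapshot(name): name is "side" or "top"; returns a dict with "pixels" (480x640x3 uint8, red, green, blue), "depth" (480x640 float32, m along the optical axis (not along the pixel's ray), 0 where there is no reading), "fx", "fy", "cx", "cy" (pixels), "T" (4x4, takes a point from camera to world coordinates). Camera axes: x right, y up, looking along -z (the intrinsics and any distortion apply to the point x, -y, -z); pixel columns grow to the right and rows downward; lengths in m; the calibration is good to about 2 mm. A picture is of the moment at which its call begins.
- arm.close_job(): hands the job in; it is judged then, once.
The state is a dict: "time_s": time; "joint_pos": joint angles; "joint_vel": joint speeds; "joint_efforts": joint torques, N m; "tcp_pos": TCP position; "tool_rot": TCP orientation; "force": force on the tool from outside, world axes, zero at the start; "ft_torque": the same for the moment, N m; "width": finger opening in m; "gripper_force": force on a finger pad.
Only numpy, scipy, OpenCV 4.12 (cv2) and the standard library are available. Lean on these libraries where they do the work, as an engineer would, in place of code of your own. Each camera call takes 0.05 s, during which the arm holds its last target. There are 200 camera calls.

### The job

In one of the two clear pod tubes the green pod has stuck near the mouth. Take the short ramming rod with the wooden handle from the round board and push the upper green pod down its tube with the rod's foot until it sits firmly home on the pod below, then stand the rod upright on the round board again. Leave the red pod in the other tube where it is.

Things in the scene. Friction and masses are not known exactly. Their poses are not given: they have to be found in the camera images.
- rod: Loose ramming rod, 135 mm tall, 0.18 kg, standing upright on the round board. Steel foot 36 mm across and 14 mm high, steel neck 16 mm across, then a light wooden handle 25 mm across from 58 to 122 mm above the underside, narrowing to its rounded top at 135 mm. Origin at the centre of the foot's flat underside, z axis up along the rod. Good to grip across the handle 85 to 105 mm above the underside: the fingers then stay above the tube when the pod is home.
- board: Round wooden board, 240 mm across and 14 mm thick, fixed on the worktop. Origin at the centre of its underside.
- green_pod_top (a point): Centre of the flat top of the upper green coffee pod (50 mm across at its rim, 43 mm high). It moves with the pod, always on the axis of its upright clear tube. The tube is fixed on the worktop: inside 60 mm across, outside 68 mm (grey rim ring 74 mm), black foot 92 mm across, mouth 140 mm above the worktop. A second green pod stands at the bottom of the tube. The upper pod's top is 134 mm above the worktop at joint value 0 and 94 mm when it is home.
- green_pod (a joint): How far the upper green pod has been pushed down, m: 0 near the mouth, 0.040 when it sits on the pod below (hard stop). At the start 0 to 0.010. The pod is a snug fit: it slides under about 7 N, stays where it is left and does not spring back.
- red_pod_top (a point): Centre of the flat top of the upper red pod, in a second tube of the same make and sizes, which is equally stuck high. To be left alone.
There are look-alikes about, which are no part of the job. What is shaped like the rod but orange is not meant.

How it is judged:
By the outcome, as a careful person would: the job done as asked, in the order asked, and still so for the second after the job is handed in, with the robot touching nothing.
It also fails if it takes over 56 s, if anything falls off the work surface, if the arm or the gripper's body presses on something with over 40 N, if the wrist force passes 120 N, or if a joint passes its speed limit or range.

## Working session

There is one attempt and no reset: what is moved stays moved. The work goes in short steps, Python scripts to look and compute and a shell command to move; the robot and the scene stay as the last step left them, time stands still between calls to the robot, and variables do not carry over. Pictures are saved under pics/ and viewed, at most 10 in all, crops included, and the job is handed in when it is done.

```bash
mkdir -p pics; cat > h.py <<'E'
from plant import arm
import numpy as np, cv2
def snap(n,tag):
    s=arm.snapshot(n); cv2.imwrite(f'pics/{tag}.png',s['pixels'][:,:,::-1]); np.savez(f'{tag}.npz',**{k:s[k] for k in s}); return s
def world(s,u,v,d=None):
    d=float(s['depth'][int(v),int(u)]) if d is None else d
    p=np.array([(u-s['cx'])/s['fx']*d,-(v-s['cy'])/s['fy']*d,-d,1]); return (s['T']@p)[:3]
def onz(s,u,v,z):
    o=s['T'][:3,3]; p=world(s,u,v,1.0)-o; return o+p*(z-o[2])/p[2]
E
python3 - <<'E'
from h import *
for n in('side','top'):
    s=snap(n,n+'1'); print(n,[k for k in s],s['fx'],s['cx'],s['cy'],s['T'].round(3))
print(arm.get_obs())
E
```

```text
side ['pixels', 'depth', 'fx', 'fy', 'cx', 'cy', 'T'] 524.1351906680078 314.88419847998836 235.80300190570358 [[-0.962  0.128 -0.24   0.173]
 [-0.271 -0.507  0.818  1.082]
 [-0.016  0.853  0.522  0.739]
 [ 0.     0.     0.     1.   ]]
top ['pixels', 'depth', 'fx', 'fy', 'cx', 'cy', 'T'] 572.6752379260316 319.38373506597134 239.9613096022677 [[-0.237  0.935 -0.265  0.104]
 [-0.972 -0.23   0.058  0.177]
 [-0.007  0.271  0.963  1.501]
 [ 0.     0.     0.     1.   ]]
{'time_s': 0.1, 'joint_pos': array([-7.90453020e+01,  2.01206630e+01,  9.46731998e+01,  1.01680850e-03,
        6.52646515e+01, -4.84789456e+00]), 'joint_vel': array([ 0.09215824, -0.01914111, -0.08368258, -0.0818415 , -0.15876635,
       -0.10231015]), 'joint_efforts': array([ 8.08369896e-04, -5.06832111e+01, -2.91875929e+01, -8.54718860e-05,
        2.64473405e-03,  3.61245327e-05]), 'tcp_pos': array([ 0.1497448 , -0.52891843,  0.23081842]), 'tool_rot': array([-1.79941773e+02, -5.86486491e-03,  1.58021636e+01]), 'force': array([-0.530677  ,  0.15474121, -0.72303998]), 'ft_torque': array([0.00703303, 0.01350076, 0.00583976]), 'gripper_force': 0.0, 'width': 0.08535453711822114}
```

View pics/top1.png

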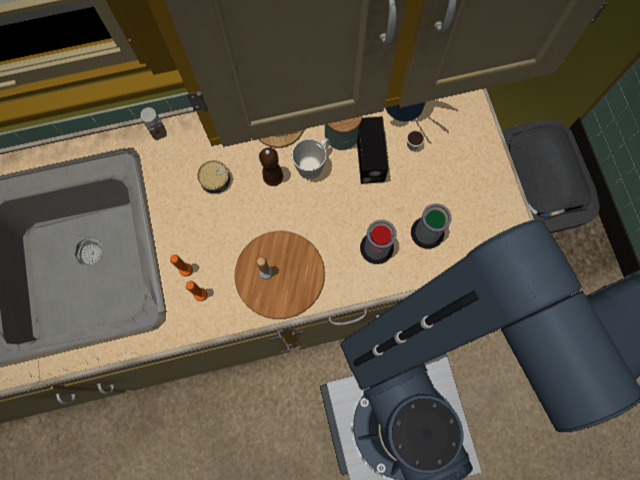

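View pics/side1.png

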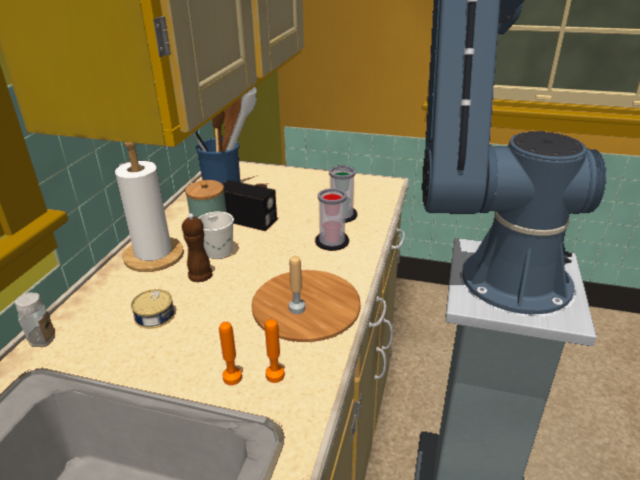

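The top view shows the rod around (263,266) on the board, the green pod at (434,218) and the red one at (381,235). In the side view the rod's top is at (295,260) and its foot at (297,307). The orange look-alikes stand further left. I'll enlarge crops next.

```bash
python3 - <<'E'
from h import *
a=cv2.imread('pics/top1.png');b=cv2.imread('pics/side1.png')
f=lambda i,x,y,w,h,k:cv2.resize(i[y:y+h,x:x+w],None,fx=k,fy=k,interpolation=cv2.INTER_CUBIC)
A=f(a,240,240,50,50,8);B=f(a,390,190,50,50,8)if 0 else f(a,405,195,50,50,8)
C=f(b,255,250,80,70,5)[:, :400];D=f(b,305,160,80,70,5)
cv2.imwrite('pics/crop1.png',np.vstack([np.hstack([A[:, :400],B]),np.hstack([C,D])])[:600] if 0 else cv2.resize(np.vstack([np.hstack([A,B]),np.hstack([C,D])]),None,fx=.8,fy=.8))
T=dict(np.load('top1.npz'));S=dict(np.load('side1.npz'))
for n,s,p in(('rodtop',T,(261,260)),('board',T,(290,290)),('green',T,(434,218)),('red',T,(381,235)),('Sfoot',S,(297,309)),('Shandle',S,(296,275))):
    print(n,world(s,*p).round(4))
E
```

```text
rodtop [0.4621 0.246  0.1433]
board [0.3988 0.1954 0.0126]
green [ 0.4694 -0.1995  0.1252]
red [ 0.4573 -0.0575  0.1287]
Sfoot [0.4547 0.265  0.03  ]
Shandle [0.4566 0.2564 0.112 ]
```

View pics/crop1.png

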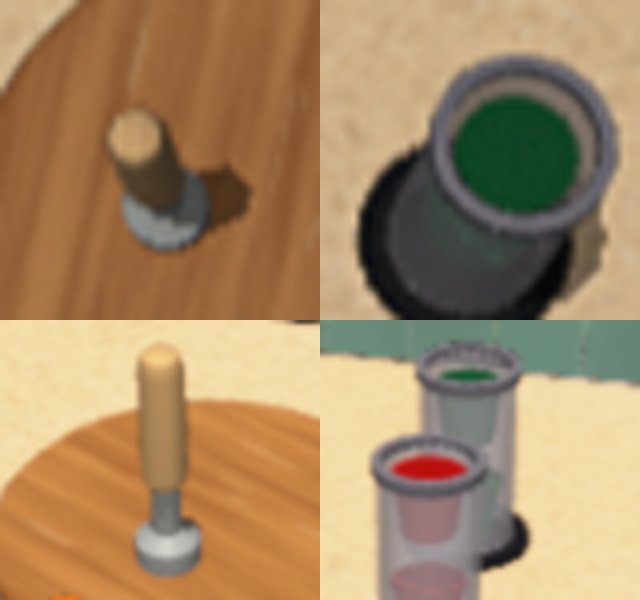

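The crop puts the rod top at (261.3,261.1) and its foot at (265.8,272.5) in the top view. The rim centre is at (436.9,217.7) and the pod centre at (435.5,218.9).

```bash
python3 - <<'E'
from h import *
T=dict(np.load('top1.npz'));S=dict(np.load('side1.npz'))
print('rodtop',onz(T,261.2,261,.147),'foot',onz(T,265.8,272.3,.021))
print('rim',onz(T,436.9,217.7,.138),'pod',onz(T,435.5,218.9,.128))
# side crop scale 4
print('S rod handle mid',onz(S,255+162/4,250+(415-320)/4,.104),'top',onz(S,255+161/4,250+30/4,.147),'foot',onz(S,255+168/4,250+(545-320)/4,.021))
print('S rim',onz(S,305+(469-320)/4,160+(367-320)/4,.138))
print('board',onz(T,280,275,.014))
# depth clouds
def cloud(s):
    v,u=np.mgrid[:480,:640];d=s['depth'];p=np.stack([(u-s['cx'])/s['fx']*d,-(v-s['cy'])/s['fy']*d,-d,1+0*d],-1)
    return (p@s['T'].T)[...,:3][d>0]
for n,s in(('T',T),('S',S)):
    c=cloud(s)
    k=c[(np.hypot(c[:,0]-.456,c[:,1]-.25)<.04)&(c[:,2]>.075)&(c[:,2]<.17)]
    print(n,'handle',len(k),k.mean(0),k[:,2].max())
    k=c[(np.hypot(c[:,0]-.47,c[:,1]+.2)<.023)&(c[:,2]>.09)&(c[:,2]<.17)]
    print(n,'pod',len(k),np.median(k,0) if len(k) else '')
# cupboard height
c=cloud(T); k=c[(c[:,2]>.2)&(c[:,1]>-.4)&(c[:,1]<.4)&(c[:,0]>.35)]; print('cupb',k.min(0),k.max(0))
E
```

```text
rodtop [0.45860785 0.24588087 0.147     ] foot [0.45867549 0.24692372 0.021     ]
rim [ 0.46501164 -0.20321792  0.138     ] pod [ 0.46546664 -0.20167594  0.128     ]
S rod handle mid [0.46252713 0.24197397 0.104     ] top [0.46046356 0.24510944 0.147     ] foot [0.46104154 0.24574666 0.021     ]
S rim [ 0.46726158 -0.20121583  0.138     ]
board [0.44420915 0.21219755 0.014     ]
T handle 135 [0.45579618 0.24574007 0.12657414] 0.1524951042044358
T pod 238 [ 0.46959896 -0.19963615  0.12437974]
S handle 388 [0.45947189 0.25517065 0.11615519] 0.15129594056859297
S pod 28 [ 0.47247633 -0.21278065  0.12787682]
cupb [ 0.61964539 -0.39999468  0.20001885] [0.99074833 0.39997384 0.8558654 ]
```

```bash
python3 -m pendant '0 0 0 1; 0 0 0 1; 0 0 0 1; 0.3 -0.3 0 0.16; 0.4 -0.6 0 0; 0.4 -0.6 0 0; 0.4 -0.6 0 0; 0.4 -0.6 0 0; 0.4 -0.6 0 0; 0.4 -0.6 0 0; 0.4 -0.6 0 0; 0.4 -0.6 0 0; 0.4 -0.6 0 0; 0.4 -0.6 0 0; 0.4 -0.6 0 0; 0.4 -0.6 0 0; 0.4 -0.6 0 0; 0.3 -0.6 0 0; 0.2 -0.6 0 0; 0 -0.6 0 0' 0
```

```text
time_s: 2.1
tcp_pos: [0.4502, -0.0326, 0.231]
tool_rot: [-180.0, 0.0, 0.0]
force: [-0.5, -0.3, -0.7]
width: 0.0853
gripper_force: 0.0
```

```bash
python3 -m pendant '0.2 -0.5 0 0; 0 -0.6 0 0; 0 -0.6 0 0; 0 -0.6 0 0; 0 -0.6 0 0; 0 -0.6 0 0; 0 -0.6 0 0; 0 -0.6 0 0; 0 -0.5 0 0; 0 -0.3 0 0; 0 -0.07 0 0; 0 0 0.3 0; 0 0 0.3 0; 0 0 0.2 0; 0 0 0 0'; python3 - <<'E'
from h import *
S=snap('side','side2'); T=snap('top','top2')
b=S['pixels'][150:350,200:400,::-1]; cv2.imwrite('pics/crop2.png',cv2.resize(b,None,fx=3,fy=3,interpolation=cv2.INTER_CUBIC))
E
```

```text
time_s: 3.6
tcp_pos: [0.4591, 0.2436, 0.1901]
tool_rot: [179.9, 0.1, -0.0]
force: [-0.6, 0.1, -0.6]
width: 0.0853
gripper_force: 0.0
```

View pics/crop2.png

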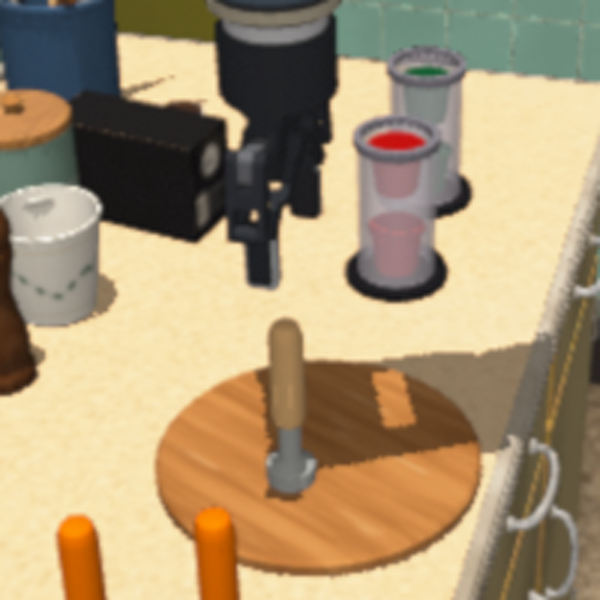

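The gripper stands open above the rod, with the fingertips centred near (284,240) in the crop. The rod's top is below it at (286,325), so it is aligned and I'll descend.

```bash
python3 -m pendant '0.02 -0.04 0.3 0; 0 0 0.3 0; 0 0 0.3 0; 0 0 0.3 0; 0 0 0.3 0; 0 0 0.3 0; 0 0 0.14 0; 0 0 0 0' && python3 -m pendant '0 0 0 0; 0 0 0 0; 0 0 0 0; 0 0 0 0; 0 0 0 0; 0 0 0 0; 0 0 0 0; 0 0 0 0; 0 0 0 0; 0 0 0 0; 0 0 0 0; 0 0 0 0' 1
```

```text
time_s: 4.5
tcp_pos: [0.4606, 0.2464, 0.0942]
tool_rot: [180.0, 0.0, -0.0]
force: [0.1, -0.6, 0.1]
width: 0.0856
gripper_force: 0.0
time_s: 5.7
tcp_pos: [0.4608, 0.2467, 0.0948]
tool_rot: [-180.0, -0.0, 0.0]
force: [-0.5, 0.4, 6.2]
width: 0.0236
gripper_force: 58.8
```

```bash
python3 -m pendant '0 0 -0.1 0; 0 0 -0.3 0; 0 0 -0.4 0; 0 0 -0.4 0; 0 0 -0.4 0; 0 0 -0.4 0; 0 0 -0.4 0; 0 0 -0.4 0; 0 0 -0.4 0; 0 0 -0.4 0; 0 0 -0.3 0; 0 0 -0.1 0; 0 0 0 0' && python3 -m pendant '0 0.2 0 0; 0 0.4 0 0; 0 0.5 0 0; 0 0.5 0 0; 0 0.5 0 0; 0 0.5 0 0; 0 0.5 0 0; 0 0.5 0 0; 0 0.5 0 0; 0 0.5 0 0; 0 0.5 0 0; 0 0.5 0 0; 0 0.5 0 0; 0 0.5 0 0; 0 0.5 0 0; 0 0.5 0 0; 0.1 0.5 0 0; 0 0.5 0 0; 0 0.3 0 0; 0 0.1 0 0'; python3 - <<'E'
from h import *
S=snap('side','side3'); T=snap('top','top3')
b=S['pixels'][50:250,240:440,::-1]; a=T['pixels'][120:320,340:540,::-1]
cv2.imwrite('pics/crop3.png',cv2.resize(np.hstack([b,a]),None,fx=2,fy=2,interpolation=cv2.INTER_CUBIC))
E
```

```text
time_s: 7.0
tcp_pos: [0.4605, 0.2465, 0.2945]
tool_rot: [-180.0, -0.0, 0.0]
force: [-0.6, -0.4, -2.3]
width: 0.0234
gripper_force: 58.9
time_s: 9.0
tcp_pos: [0.465, -0.2046, 0.2935]
tool_rot: [-180.0, 0.1, -0.1]
force: [-0.1, 0.3, -2.6]
width: 0.0236
gripper_force: 59.1
```

View pics/crop3.png

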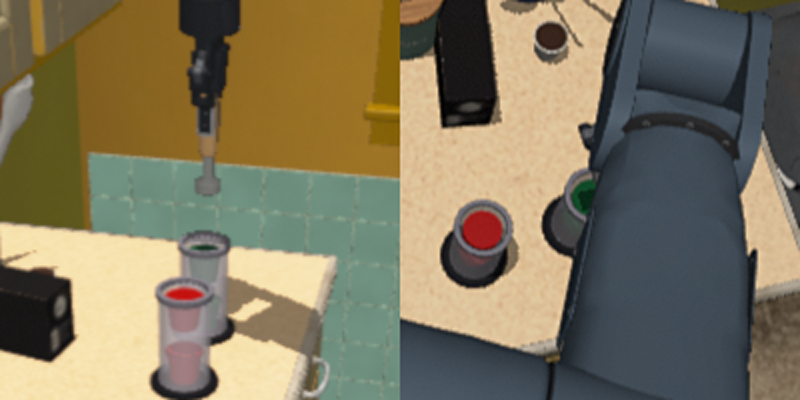

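The rod hangs upright with its foot at (207,185) in the left half, above the green tube's rim at (204,243). I'll correct y by about 2 mm and descend to just above the mouth.

```bash
python3 -m pendant '0.02 -0.05 0.2 0; 0 0 0.3 0; 0 0 0.3 0; 0 0 0.3 0; 0 0 0.1 0; 0 0 0 0; 0 0 0 0' ; python3 - <<'E'
from h import *
S=snap('side','side4')
b=S['pixels'][100:220,290:390,::-1]
cv2.imwrite('pics/crop4.png',cv2.resize(b,None,fx=5,fy=5,interpolation=cv2.INTER_CUBIC))
E
```

```text
time_s: 9.8
tcp_pos: [0.4668, -0.2007, 0.2347]
tool_rot: [180.0, -0.0, 0.0]
force: [0.6, -0.1, -1.0]
width: 0.0236
gripper_force: 59.1
```

View pics/crop4.png

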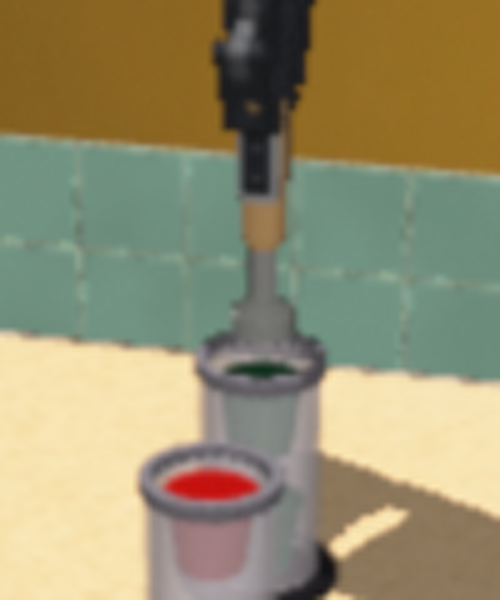

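The foot is centred at x 263 over the rim at x 261, about 14 mm above the mouth, and it lines up. I'll lower it into the tube.

```bash
python3 -m pendant '0 -0.02 0.1 0; 0 0 0.1 0; 0 0 0.1 0; 0 0 0.1 0; 0 0 0.1 0; 0 0 0.1 0; 0 0 0 0' && python3 -m pendant '0 0 0.1 0; 0 0 0.1 0; 0 0 0.1 0;0 0 0 0'
```

```text
time_s: 10.55
tcp_pos: [0.4665, -0.2, 0.2038]
tool_rot: [-180.0, 0.0, -0.0]
force: [-1.2, 0.1, -2.0]
width: 0.0234
gripper_force: 59.3
time_s: 10.95
tcp_pos: [0.4666, -0.2, 0.189]
tool_rot: [-180.0, -0.0, 0.0]
force: [-0.1, 0.2, -2.6]
width: 0.0232
gripper_force: 59.3
```

```bash
python3 - <<'E'
from h import *
S=snap('side','side5')
b=S['pixels'][100:220,290:390,::-1]
cv2.imwrite('pics/crop5.png',cv2.resize(b,None,fx=5,fy=5,interpolation=cv2.INTER_CUBIC))
E
```

```text
(no output)
```

View pics/crop5.png

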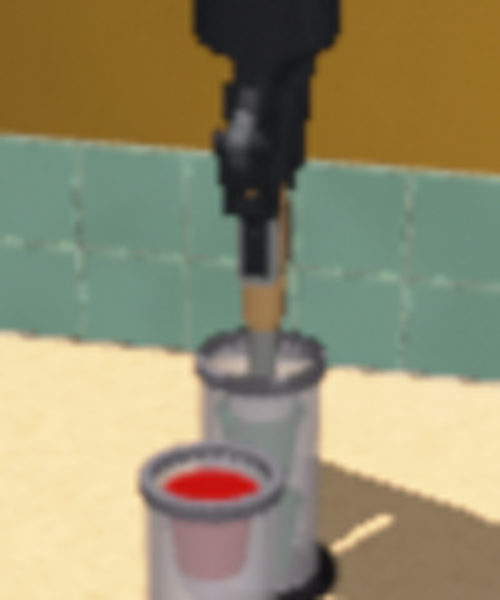

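The foot is inside the tube, and the pod's top has moved down from y 370 to about y 405 in the crop. I'll keep pushing in small steps and watch the force.

```bash
python3 -m pendant '0 0.02 0.06 0; 0 0 0.06 0; 0 0 0.06 0' && python3 -m pendant '0 0 0.04 0; 0 0 0.02 0; 0 0 0 0' && python3 -m pendant '0 0 0.03 0; 0 0 0 0'
```

```text
time_s: 11.3
tcp_pos: [0.4668, -0.2008, 0.1805]
tool_rot: [-180.0, -0.0, -0.0]
force: [-0.3, 2.9, 6.1]
width: 0.0236
gripper_force: 60.0
time_s: 11.6
tcp_pos: [0.4666, -0.2009, 0.1773]
tool_rot: [-180.0, -0.0, 0.0]
force: [0.1, 1.4, 2.4]
width: 0.0236
gripper_force: 59.6
time_s: 11.8
tcp_pos: [0.4666, -0.201, 0.1757]
tool_rot: [-180.0, -0.0, -0.0]
force: [-0.2, 1.8, 1.8]
width: 0.0232
gripper_force: 59.8
```

```bash
python3 -m pendant '0 0 0.03 0; 0 0 0 0' && python3 -m pendant '0 0 0.03 0; 0 0 0 0' && python3 -m pendant '0 0 0.03 0; 0 0 0 0'
```

```text
time_s: 12.0
tcp_pos: [0.4668, -0.2011, 0.1747]
tool_rot: [180.0, -0.0, 0.0]
force: [-1.1, 3.3, 8.6]
width: 0.0235
gripper_force: 60.4
time_s: 12.2
tcp_pos: [0.4674, -0.2012, 0.1746]
tool_rot: [179.9, -0.1, -0.0]
force: [-3.3, 5.8, 22.4]
width: 0.0233
gripper_force: 61.9
time_s: 12.4
tcp_pos: [0.4681, -0.2016, 0.1744]
tool_rot: [179.9, -0.3, 0.0]
force: [-5.0, 7.1, 34.5]
width: 0.0232
gripper_force: 63.5
```

The pod hit the hard stop: the TCP stays at 0.1745 while the force climbs to 34 N. I'll withdraw straight up and carry the rod back.

```bash
python3 -m pendant '0 0 -0.06 0; 0 0 -0.1 0; 0 0 -0.2 0; 0 0 -0.3 0; 0 0 -0.3 0; 0 0 -0.3 0; 0 0 -0.3 0; 0 0 -0.3 0; 0 0 -0.3 0; 0 0 -0.3 0; 0 0 -0.1 0; 0 0 0 0' && python3 -m pendant '0 -0.2 0 0; 0 -0.4 0 0; 0 -0.5 0 0; 0 -0.5 0 0; 0 -0.5 0 0; 0 -0.5 0 0; 0 -0.5 0 0; 0 -0.5 0 0; 0 -0.5 0 0; 0 -0.5 0 0; 0 -0.5 0 0; 0 -0.5 0 0; 0 -0.5 0 0; 0 -0.5 0 0; 0 -0.5 0 0; 0 -0.5 0 0; -0.2 -0.5 0 0; 0 -0.4 0 0; 0 -0.2 0 0; 0 0 0 0'; python3 - <<'E'
from h import *
S=snap('side','side6'); T=snap('top','top6')
b=S['pixels'][130:330,220:420,::-1]; a=T['pixels'][140:340,260:460,::-1]
cv2.imwrite('pics/crop6.png',cv2.resize(np.hstack([b,a]),None,fx=2,fy=2,interpolation=cv2.INTER_CUBIC))
E
```

```text
time_s: 13.6
tcp_pos: [0.4666, -0.2011, 0.2997]
tool_rot: [180.0, -0.0, 0.0]
force: [0.9, 0.0, -1.6]
width: 0.0239
gripper_force: 59.3
time_s: 15.6
tcp_pos: [0.4561, 0.2348, 0.2987]
tool_rot: [180.0, 0.1, 0.1]
force: [-0.0, -0.3, -2.2]
width: 0.0232
gripper_force: 59.3
```

View pics/crop6.png

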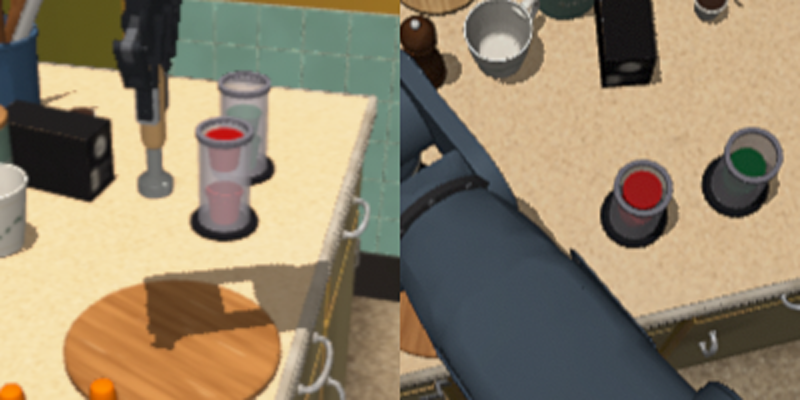

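The green pod now sits deep in its tube, at (748,162), and the red one hasn't moved. The rod is upright above the board, so I'll lower it.

```bash
python3 -m pendant '0 0 0.2 0; 0 0 0.4 0; 0 0 0.4 0; 0 0 0.4 0; 0 0 0.4 0; 0 0 0.4 0; 0 0 0.4 0; 0 0 0.4 0; 0 0 0.4 0; 0 0 0.3 0; 0 0 0.1 0; 0 0 0.06 0; 0 0 0 0' && python3 -m pendant '0 0 0.04 0; 0 0 0.04 0; 0 0 0 0' && python3 -m pendant '0 0 0.02 0; 0 0 0 0'
```

```text
time_s: 17.0
tcp_pos: [0.4567, 0.2338, 0.1064]
tool_rot: [-180.0, -0.0, -0.0]
force: [0.5, 0.2, -2.0]
width: 0.0236
gripper_force: 59.2
time_s: 17.3
tcp_pos: [0.4566, 0.234, 0.1023]
tool_rot: [-180.0, -0.0, 0.0]
force: [-0.8, -0.5, -1.3]
width: 0.0236
gripper_force: 59.3
time_s: 17.5
tcp_pos: [0.4566, 0.234, 0.1013]
tool_rot: [-180.0, -0.0, 0.0]
force: [0.3, -0.3, -1.6]
width: 0.0239
gripper_force: 59.3
```

```bash
python3 -m pendant '0 0 0.04 0; 0 0 0.04 0; 0 0 0 0' && python3 -m pendant '0 0 0.03 0; 0 0 0 0' && python3 -m pendant '0 0 0.02 0; 0 0 0 0'
```

```text
time_s: 17.8
tcp_pos: [0.4564, 0.234, 0.097]
tool_rot: [180.0, 0.0, -0.0]
force: [0.8, 1.0, -1.2]
width: 0.0237
gripper_force: 59.3
time_s: 18.0
tcp_pos: [0.4565, 0.234, 0.0956]
tool_rot: [180.0, 0.0, 0.0]
force: [0.3, 0.1, -2.7]
width: 0.0236
gripper_force: 59.3
time_s: 18.2
tcp_pos: [0.4566, 0.2341, 0.0948]
tool_rot: [-180.0, -0.0, 0.0]
force: [-0.4, -0.8, -2.1]
width: 0.0235
gripper_force: 59.4
```

```bash
python3 -m pendant '0 0 0.02 0; 0 0 0 0' && python3 -m pendant '0 0 0.02 0; 0 0 0 0'
```

```text
time_s: 18.4
tcp_pos: [0.457, 0.2342, 0.0947]
tool_rot: [-180.0, -0.1, 0.0]
force: [-2.9, -0.5, 10.0]
width: 0.0236
gripper_force: 60.4
time_s: 18.6
tcp_pos: [0.4573, 0.2343, 0.0947]
tool_rot: [-180.0, -0.1, 0.0]
force: [-3.7, -1.6, 22.3]
width: 0.0236
gripper_force: 61.6
```

The rod is seated on the board. I'll relax the load a little, open the gripper and back off.

```bash
python3 -m pendant '0 0 -0.02 0; 0 0 -0.01 0; 0 0 0 0' && python3 -m pendant '0 0 0 0; 0 0 0 0; 0 0 0 0; 0 0 0 0; 0 0 0 0; 0 0 0 0; 0 0 0 0; 0 0 0 0; 0 0 0 0; 0 0 0 0' 0 && python3 -m pendant '0 0 -0.1 0; 0 0 -0.2 0; 0 0 -0.3 0; 0 0 -0.3 0; 0 0 -0.3 0; 0 0 -0.3 0; 0 0 -0.3 0; 0 0 -0.3 0; 0 0 -0.3 0; 0 0 -0.3 0; 0 0.4 0 0; 0 0.4 0 0; 0 0.4 0 0; 0 0.4 0 0; 0 0.4 0 0; 0 0 0 0; 0 0 0 0'; python3 - <<'E'
from h import *
S=snap('side','side7'); T=snap('top','top7')
b=S['pixels'][130:380,220:420,::-1]; a=T['pixels'][120:370,260:460,::-1]
cv2.imwrite('pics/crop7.png',cv2.resize(np.hstack([b,a]),None,fx=2,fy=2,interpolation=cv2.INTER_CUBIC))
E
```

```text
time_s: 18.9
tcp_pos: [0.4568, 0.2342, 0.0947]
tool_rot: [-180.0, -0.0, 0.0]
force: [-1.6, -0.5, 7.6]
width: 0.0236
gripper_force: 60.1
time_s: 19.9
tcp_pos: [0.4566, 0.234, 0.0943]
tool_rot: [180.0, 0.0, 0.0]
force: [-0.1, 0.8, 0.2]
width: 0.0854
gripper_force: 0.0
time_s: 21.6
tcp_pos: [0.4567, 0.1342, 0.2299]
tool_rot: [-180.0, -0.0, -0.0]
force: [0.1, -0.1, 0.5]
width: 0.0855
gripper_force: 0.0
```

View pics/crop7.png

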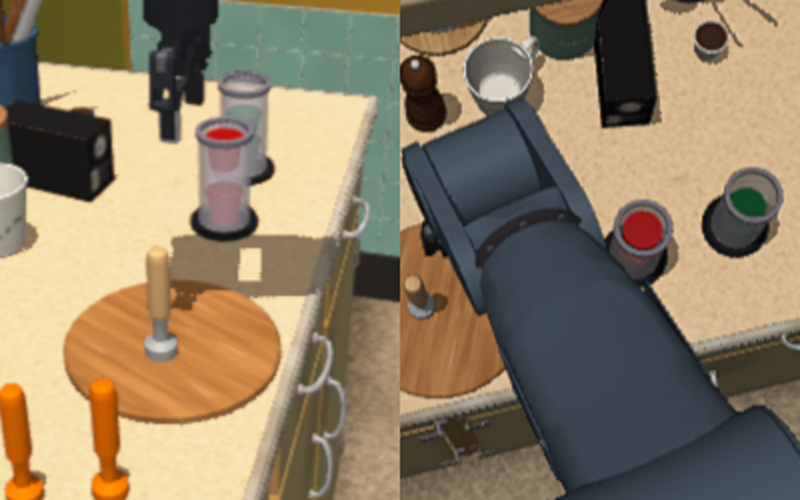

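The rod stands upright on the board with its foot at (161,346). The gripper is clear, the green pod is deep in its tube and the red one is unmoved.

```bash
python3 -c "
from plant import arm
print(arm.close_job())"
```

```text
the job is handed in; nothing more can be done
None
```

I pushed the upper green pod down to its hard stop on the pod below, stood the rod upright on the round board again, left the red pod alone, and handed the job in at about 22 s; no verdict came back.

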